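# Set the burrs of the blue pigment mill

### The job

Set the blue pigment mill for the next batch: turn the adjusting ring on its top clockwise until it stops because the burrs touch, then back it off counterclockwise by two clicks (the white dots on the collar are one click apart), and let go. Leave the orange mill's ring as it is and the white glue bottle where it stands.

Things in the scene. Friction and masses are not known exactly. Their poses are not given: they have to be found in the camera images.
- blue_ring (a joint): adjusting ring on top of the fixed blue mill. Rad: 0 = burrs touch (hard stop), grows counterclockwise from above (backing off) to 1.65. One click = 30 deg (0.524). Turns smoothly, vertical axis, 0.06 N m friction, stays where left; clicks are marked, not felt. On the black collar face (108 mm across) a big red dot is where the ring's red pointer stands at 0; 3 white dots mark 1, 2, 3 clicks.
- blue_grip (a point): centre of the bar on the blue mill's brass ring, on its axis, 162 mm above the table; turns with the ring. Ring: disc 72 mm across, under an upright bar 50 mm long, 16 thick, 36 high (18 below to 18 above this point). x along the bar (red stripe on the -x half), y across it, z up. Collar, hopper (up to 106 mm from the axis) and crank (to 111 mm) stay below 131 mm.
- orange_pointer (a point): tip of the red pointer on the ring of the other mill, of the same shape but painted orange; it lies 36 mm from that ring's axis and 144 mm above the table. It moves only if that ring is turned. A bystander.
- glue_bottle: loose square white ribbed glue bottle with a round cap, 73 x 73 x 164 mm, origin at the centre of its underside, z up. A bystander that stands on the bench beyond the mills.

How it is judged (in metres and radians):
On the way:
1. the blue mill's ring is turned clockwise until the burrs touch (within 10 degrees of the stop) (value of joint blue_ring below 0.175 rad), for 0.2 s.
At the end, for the whole second after the job is handed in: After the burrs have touched, the blue mill's ring stands two clicks (60 degrees, 1.047 rad) back from the stop, within 10.6 degrees (0.862 to 1.232 rad), released; the orange mill's pointer is within 7 mm of where it was, and the glue bottle upright within 30 mm of where it stood (value of joint blue_ring between 0.862 and 1.232 rad and distance of orange_pointer from where it was at the start of the episode below 0.007 m and distance of glue_bottle from where it was at the start of the episode below 0.03 m and angle between glue_bottle's own z axis and vertical below 0.2 rad).
It fails at once if the orange mill's ring is turned (pointer moved 7 mm, about 11 degrees) (distance of orange_pointer from where it was at the start of the episode above 0.007 m).
It fails at once if the glue bottle is pushed more than 30 mm or tipped over (distance of glue_bottle from where it was at the start of the episode above 0.03 m or angle between glue_bottle's own z axis and vertical above 0.5 rad).
It also fails if it takes over 35 s, if anything falls off the work surface, if the arm or the gripper's body presses on something with over 40 N, if the wrist force passes 120 N, or if a joint passes its speed limit or range.

### The arm

A 6-joint arm with a two-finger parallel gripper is mounted at the origin on the work surface. World frame = base frame: x ahead of the robot, y to its left, z up, the work surface at z = 0. Lengths are in m, angles in degrees, forces in N, time in s.
With the tool pointing down it reaches from about 0.25 to 0.725 m from the base axis. Payload 9.7 kg.
Tool frame: the origin (TCP) lies on the centre line of the jaws, within the pads' length; the fingertips stand 19 mm ahead of it and the grasp point (between the pads) is the TCP; z points along the fingers, y is the direction in which the jaws open and shut (so a half turn about z gives the same grasp; the last joint's range is limited). The gripper opens to 85 mm and grips with 20 to 120 N. Pads are 22 mm wide; open, the fingers measure 114 mm over their backs; the gripper's body (76 mm by 85 mm) begins 54 mm behind the grasp point. The pads swing forward as they close: fully open they stand 13 mm farther back than shut.
Start: joints at [-73.224, 4.979, 10.078, 95.1, 0, 90], TCP at [0.159, -0.527, 0.25] pointing down, gripper open.
Joint ranges: [-179.16, 179.16], [-48.56, 103.87], [-65.8, 70.77], [-126.05, 130.52], [-82.76, 87.17], [-180, 180]. Speed limits (degrees/s): [127.2, 127.2, 147.25, 180, 180, 180].

### API

Orientations are given as [roll, pitch, yaw] about the fixed x, y, z axes, in that order (R = Rz(yaw) Ry(pitch) Rx(roll)).
In Python, from workcell import bot gives the robot as it stands.
- The arm moves only by the tool servo_tool, never from a script. Its argument "motion" is a list that holds one entry, the list of rows, each a list of 6 numbers: the shift along the tool's x, y, z in mm, then the turn, a rotation vector about the tool's x, y, z in rad. A call has 1 to 5 rows; each row shifts and turns the commanded pose from where the row before left it, along the tool's axes as they then stand; what a row does not reach is not made up. A row lasts 1/10 s, in which the tool goes at most 50 mm and 8.59 degrees, less where a joint would pass 70% of its speed; a pose out of reach is approached as far as the arm can. A call is refused whole if a number of a shift passes 50 or a number of a turn 0.15, either way. A call with a gripper value outside its range is refused whole. "gripper" is the finger opening in mm, from 0 to 85.4, set as the call begins (left out, the last holds). The fingers move at their own pace and stop on an object; "newtons" is the grip in N (left out, the last holds). Time passes only in rows, so rows that do not move let the fingers close. It gives the time, the measured TCP pose, the force and the opening at its end, in the units of the state.
- bot.get_obs(): the state, without advancing time (a new reading comes with each control period).
- bot.camera(name): name is "side" or "top" or "wrist"; returns a dict with "color" (420x560x3 uint8, red, green, blue), "fx", "fy", "cx", "cy" (pixels), "R" (3x3) and "t" (3): a world point X has camera coordinates R X + t. Camera axes: x right, y down, z forward; pixel columns grow to the right and rows downward; lengths in m; the calibration is good to about 2 mm. A picture is of the moment at which its call begins. There is no depth.
- bot.job_done(): hands the job in, once; it reports no verdict.
Trained networks look in a picture, given as the dict that the camera call returned (one of the last four; its "shot" number tells which), for a name from the list of things; names that differ only in an ending like _2 or _b are one class to them, and where a whole thing is asked for, a point or a joint stands for the part that bears it (a point fixed in the world has none). Each returns a list of dicts, best first, with "confidence" (0 to 1); they miss things now and then, are a little off and sometimes report something else, mostly with a low value. They report only what shows in the picture. A call takes as long as a camera call.
- bot.look_for(picture, label): "rect" ([left, top, width, height] in pixels, round what is visible of it).
The state is a dict: "time": time; "q": joint angles; "qd": joint speeds; "joint_efforts": joint torques, N m; "ee_pos": TCP position; "tcp_rot": TCP orientation; "wrist_force": force on the tool from outside, world axes, zero at the start; "torque": the same for the moment, N m; "opening": finger opening in m.
Only numpy, scipy, OpenCV 4.12 (cv2) and the standard library are available. Lean on these libraries where they do the work, as an engineer would, in place of code of your own. Each camera call takes 0.05 s, during which the arm holds its last target.

## Working session

There is one attempt and no reset: what is moved stays moved. The work goes in short steps, Python scripts to look and compute and a tool call to move; the robot and the scene stay as the last step left them, time stands still between calls to the robot, and variables do not carry over. Pictures are saved under pics/ and viewed, and the job is handed in when it is done.

Besides the shell and the picture viewer there is one more tool, called after ">>>" by a JSON object that holds its "op" and its "data". servo_tool: Moves the arm, as the interface text tells. Its arguments: {"type":"object","properties":{"motion":{"type":"array","items":{"type":"array","items":{"type":"array","items":{"type":"number"}}}},"gripper":{"type":"number"},"newtons":{"type":"number"}},"required":["motion"]}

```bash
mkdir -p pics; python3 - <<'E'
from workcell import bot
import cv2,numpy as np,pickle
o=bot.get_obs();print(o)
for n in("top","side","wrist"):
    p=bot.camera(n);cv2.imwrite(f"pics/{n}0.png",p["color"][:,:,::-1])
    print(n,p["fx"],p["fy"],p["cx"],p["cy"],p["R"],p["t"])
    for l in("blue_ring","blue_grip","orange_pointer","glue_bottle"):print(l,bot.look_for(p,l)[:2])
    pickle.dump(p,open(f"{n}0.pkl","wb"))
E
```

```text
{'time': 0.0, 'q': array([-7.32233748e+01,  5.01102076e+00,  1.00351331e+01,  9.51005685e+01,
       -1.80766389e-03,  8.99995881e+01]), 'qd': array([ 0.00125345,  0.02459105, -0.01764962, -0.08196467,  0.06609572,
        0.01050723]), 'joint_efforts': array([ 1.38345025e-03, -5.20385349e+01,  4.64805722e+01,  1.62471912e-02,
       -5.96137693e-05, -9.22083871e-06]), 'ee_pos': array([ 0.15868471, -0.52639419,  0.2495899 ]), 'tcp_rot': array([-1.79923544e+02,  1.80711260e-03,  1.67770396e+01]), 'wrist_force': array([-0.22083401, -0.10896857,  0.26136384]), 'torque': array([ 0.00175214,  0.01305562, -0.00614049]), 'opening': 0.08517320974422399}
top 519.5998954390822 519.5998954390822 283.02082306083696 205.3709004368249 [[-6.92852194e-04 -9.99428176e-01  3.38059207e-02]
 [-9.88013035e-01 -4.53443007e-03 -1.54303864e-01]
 [ 1.54368920e-01 -3.35076000e-02 -9.87444924e-01]] [-0.02310374  0.64278991  1.00954461]
blue_ring [{'rect': [120.6, 253.1, 37.9, 44.7], 'confidence': 0.84}]
blue_grip [{'rect': [118.8, 255.1, 42.5, 40.5], 'confidence': 0.71}]
orange_pointer [{'rect': [339.8, 250.7,
[... 250 characters left out ...]
0.79026449]
 [ 0.31254335 -0.72612504 -0.61242067]] [0.55451662 0.28037857 0.8075397 ]
blue_ring [{'rect': [266.6, 288.1, 43.1, 37.4], 'confidence': 0.8}]
blue_grip [{'rect': [268.6, 283.5, 39.6, 39.0], 'confidence': 0.78}]
orange_pointer [{'rect': [334.2, 170.8, 30.4, 25.8], 'confidence': 0.6}]
glue_bottle [{'rect': [212.0, 160.6, 46.2, 67.1], 'confidence': 0.86}]
wrist 303.38703157910317 303.38703157910317 280.57641573317477 211.20191490501665 [[ 2.89027714e-01 -9.57320594e-01 -5.10039392e-04]
 [-9.20062272e-01 -2.77926046e-01  2.76120498e-01]
 [-2.64477593e-01 -7.93372083e-02 -9.61122890e-01]] [-0.54928089 -0.03590192  0.37782517]
blue_ring []
blue_grip []
orange_pointer []
glue_bottle []
```

View pics/top0.png

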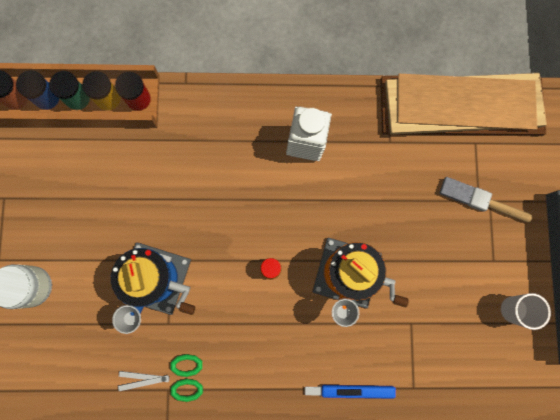

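View pics/side0.png

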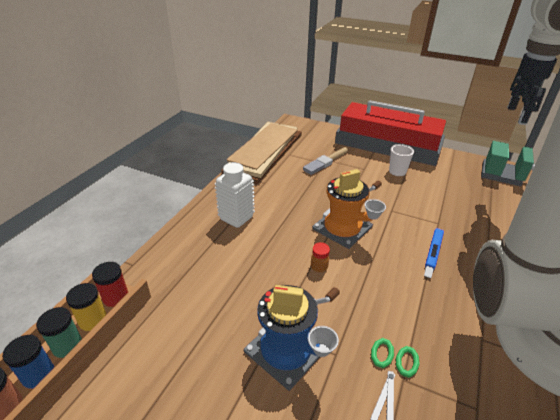

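```bash
python3 - <<'E'
import cv2,pickle
p=pickle.load(open("top0.pkl","rb"))["color"][:,:,::-1]
a=cv2.resize(p[230:320,80:200],None,fx=6,fy=6,interpolation=cv2.INTER_CUBIC);cv2.imwrite("pics/tc.png",a)
p=pickle.load(open("side0.pkl","rb"))["color"][:,:,::-1]
a=cv2.resize(p[265:355,230:350],None,fx=6,fy=6,interpolation=cv2.INTER_CUBIC);cv2.imwrite("pics/sc.png",a)
E
```

```text
(no output)
```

View pics/tc.png

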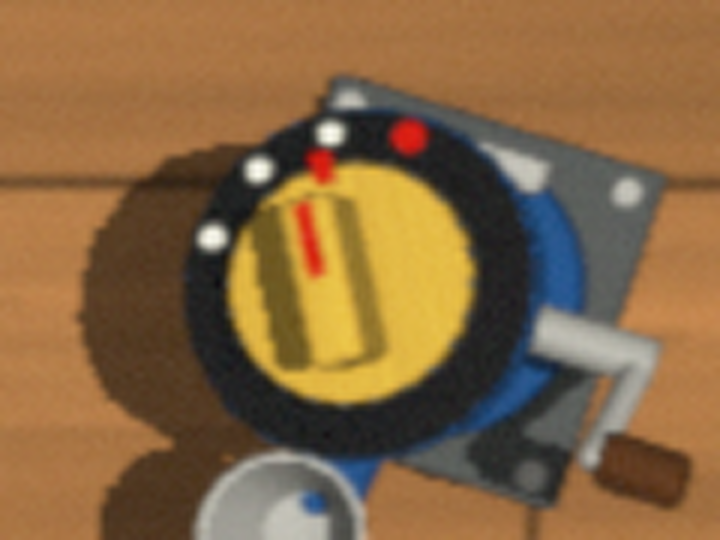

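View pics/sc.png

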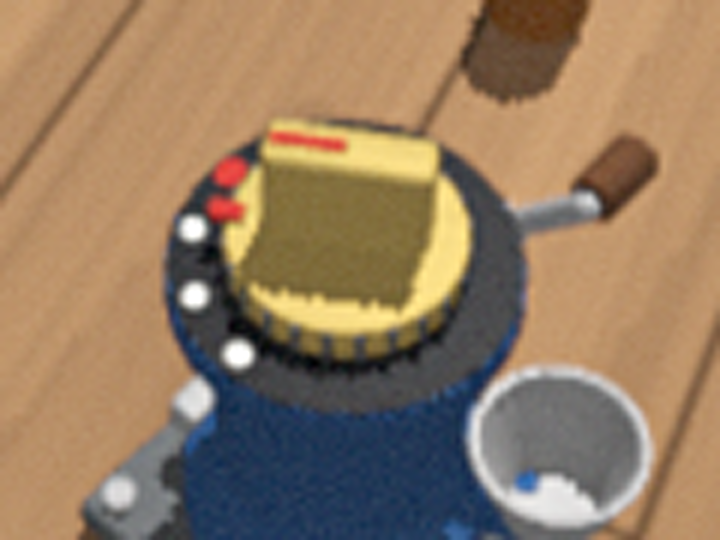

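```bash
cat > h.py <<'E'
import numpy as np
def ray(p,u,v,z):
    d=p["R"].T@np.array([(u-p["cx"])/p["fx"],(v-p["cy"])/p["fy"],1]);c=-p["R"].T@p["t"]
    return c+d*(z-c[2])/d[2]
E
python3 - <<'E'
import pickle,numpy as np
from h import ray
t=pickle.load(open("top0.pkl","rb"));s=pickle.load(open("side0.pkl","rb"))
def T(x,y,z):return ray(t,80+x/6,230+y/6,z)
def S(x,y,z):return ray(s,230+x/6,265+y/6,z)
for n,f,bar,disc,dots,ptr in(("top",T,[(285,203),(338,197),(362,360),(312,368)],[(228,283),(475,283),(351,160),(351,405)],[(410,137),(330,133),(259,170),(212,238)],(320,165)),
 ("side",S,[(272,120),(440,142),(435,182),(262,160)],[],[(231,172),(192,228),(194,296),(238,354)],(225,210))):
    B=np.array([f(*q,.18) for q in bar]);c=B.mean(0);print(n,"bar",c,[np.linalg.norm(B[i]-B[i-1]).round(4) for i in range(4)])
    if disc:
        D=np.array([f(*q,.144) for q in disc]);print("disc",D.mean(0),D)
    for z in(.128,.131):
        P=np.array([f(*q,z) for q in dots])
        # circle fit
        A=np.c_[2*P[:,:2],np.ones(4)];k=np.linalg.lstsq(A,(P[:,:2]**2).sum(1),rcond=None)[0]
        print(z,"circ",k[:2],np.sqrt(k[2]+k[0]**2+k[1]**2))
        print(np.degrees(np.arctan2(P[:,1]-c[1],P[:,0]-c[0])))
    q=f(*ptr,.144);print("ptr",q,np.linalg.norm(q-c-[0,0,q[2]-c[2]]),np.degrees(np.arctan2(q[1]-c[1],q[0]-c[0])))
    # long axis of bar
    e=(B[0]+B[1]-B[2]-B[3]) if n=="top" else (B[0]+B[3]-B[1]-B[2]);print("bar dir",np.degrees(np.arctan2(e[1],e[0])))
E
```

```text
top bar [0.4958512  0.24091267 0.18      ] [np.float64(0.0482), np.float64(0.0152), np.float64(0.0475), np.float64(0.0143)]
disc [0.49629439 0.24175929 0.144     ] [[0.49611503 0.27840409 0.144     ]
 [0.49610807 0.20490205 0.144     ]
 [0.5329118  0.24339127 0.144     ]
 [0.46004268 0.24033975 0.144     ]]
0.128 circ [0.49641054 0.24361757] 0.046694851265849914
[-14.1549863   15.8010625   44.41724252  73.37044915]
0.131 circ [0.49635733 0.24290548] 0.046550260648083625
[-15.01260203  15.00380867  43.86193013  73.1913784 ]
ptr [0.53139639 0.25260276 0.144     ] 0.037418163002607335 18.204980845397387
bar dir 11.238459326632796
side bar [0.49404259 0.24487112 0.18      ] [np.float64(0.0148), np.float64(0.0482), np.float64(0.0145), np.float64(0.0488)]
0.128 circ [0.4968714 0.2414656] 0.04609124925397016
[-20.66302559   7.75487265  37.90750034  68.60392312]
0.131 circ [0.49599216 0.24363683] 0.045851491644110835
[-18.62478418  10.46742871  40.66038526  70.61642847]
ptr [0.53018236 0.25273085 0.144     ] 0.03698456748997593 12.269709717263174
bar dir 15.762477519535924
```

>>> {"op": "servo_tool", "data": {"motion": [[[26,-32,0,0,0,0],[26,-32,0,0,0,0],[26,-32,0,0,0,0],[26,-32,0,0,0,0],[26,-32,0,0,0,0]]]}}

```text
time: 1.25
ee_pos: [0.2373, -0.3344, 0.2503]
tcp_rot: [180.0, -0.0, 16.7]
wrist_force: [1.0, -0.9, 0.9]
opening: 0.0852
```

```bash
python3 -c "
from workcell import bot
o=bot.get_obs();print(o['q'],o['tcp_rot'],o['ee_pos'])"
```

```text
[-5.46450590e+01 -1.40286572e+01 -7.70195557e+00  9.62987482e+01
  3.07838302e-03  1.08606410e+02] [ 1.79974490e+02 -1.18364345e-02  1.67485345e+01] [ 0.23726975 -0.33440295  0.25032101]
```

```bash
python3 - <<'E'
import numpy as np
yaw=np.radians(16.75)
for i in range(21):
    d=np.array([.2582,.5769])/21*1000;c,s=np.cos(yaw),np.sin(yaw)
    print(i,(c*d[0]+s*d[1]).round(),(s*d[0]-c*d[1]).round()); yaw+=.148
E
```

```text
0 20.0 -23.0
1 23.0 -20.0
2 25.0 -16.0
3 28.0 -12.0
4 29.0 -8.0
5 30.0 -4.0
6 30.0 1.0
7 30.0 5.0
8 29.0 10.0
9 27.0 14.0
10 24.0 18.0
11 22.0 21.0
12 18.0 24.0
13 15.0 26.0
14 11.0 28.0
15 6.0 29.0
16 2.0 30.0
17 -3.0 30.0
18 -7.0 29.0
19 -11.0 28.0
20 -15.0 26.0
```

>>> {"op": "servo_tool", "data": {"motion": [[[20,-23,0,0,0,-0.148],[23,-20,0,0,0,-0.148],[25,-16,0,0,0,-0.148],[28,-12,0,0,0,-0.148],[29,-8,0,0,0,-0.148]]]}}

```text
time: 1.75
ee_pos: [0.2988, -0.1966, 0.2505]
tcp_rot: [180.0, 0.0, 59.5]
wrist_force: [0.2, -0.4, 0.0]
opening: 0.0856
```

>>> {"op": "servo_tool", "data": {"motion": [[[30,-4,0,0,0,-0.148],[30,1,0,0,0,-0.148],[30,5,0,0,0,-0.148],[29,10,0,0,0,-0.148],[27,14,0,0,0,-0.148]]]}}

```text
time: 2.25
ee_pos: [0.3604, -0.0578, 0.2505]
tcp_rot: [180.0, 0.0, 101.9]
wrist_force: [0.8, -0.4, 0.5]
opening: 0.0855
```

>>> {"op": "servo_tool", "data": {"motion": [[[24,18,0,0,0,-0.148],[22,21,0,0,0,-0.148],[18,24,0,0,0,-0.148],[15,26,0,0,0,-0.148],[11,28,0,0,0,-0.148]]]}}

```text
time: 2.75
ee_pos: [0.4214, 0.0798, 0.2504]
tcp_rot: [180.0, 0.0, 144.3]
wrist_force: [-0.1, 0.8, 0.2]
opening: 0.0857
```

>>> {"op": "servo_tool", "data": {"motion": [[[6,29,0,0,0,-0.148],[2,30,0,0,0,-0.148],[-3,30,0,0,0,-0.148],[0,0,0,0,0,-0.148],[0,0,0,0,0,-0.148]]]}}

```text
time: 3.25
ee_pos: [0.4581, 0.1613, 0.2499]
tcp_rot: [-180.0, -0.0, -173.2]
wrist_force: [-0.2, 0.5, -0.4]
opening: 0.0847
```

```bash
python3 - <<'E'
from workcell import bot
import cv2,pickle
o=bot.get_obs();print(o['q'],o['tcp_rot'],o['ee_pos'])
p=bot.camera("wrist");pickle.dump(p,open("w1.pkl","wb"));cv2.imwrite("pics/w1.png",p["color"][:,:,::-1])
E
```

```text
[ 1.93933908e+01 -3.78024449e+00  1.20376984e+00  9.50267061e+01
 -1.52601071e-04  1.25885474e+01] [-1.79990546e+02 -4.16322022e-02 -1.73195160e+02] [0.45814139 0.1612769  0.24992179]
```

View pics/w1.png

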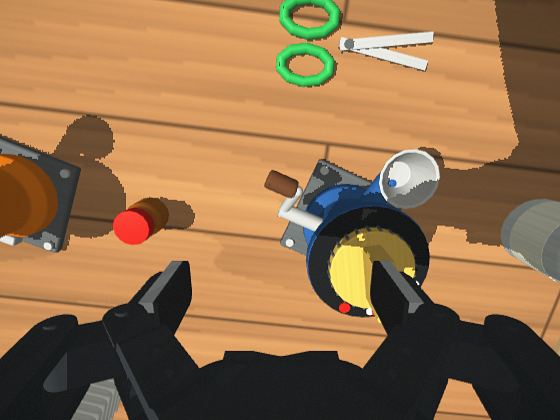

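>>> {"op": "servo_tool", "data": {"motion": [[[-23.5,38,0,0,0,0],[-23.5,38,0,0,0,0],[0,0,0,0,0,-0.143],[0,0,0,0,0,0]]]}}

```text
time: 3.7
ee_pos: [0.4964, 0.2418, 0.2495]
tcp_rot: [-180.0, -0.1, -165.4]
wrist_force: [-0.2, 0.5, -0.4]
opening: 0.0853
```

```bash
python3 - <<'E'
from workcell import bot
import cv2,pickle
o=bot.get_obs();print(o['q'],o['tcp_rot'],o['ee_pos'])
p=bot.camera("wrist");pickle.dump(p,open("w2.pkl","wb"));cv2.imwrite("pics/w2.png",cv2.resize(p["color"][200:400,180:400,::-1],None,fx=3,fy=3,interpolation=cv2.INTER_CUBIC))
E
```

```text
[ 2.59773439e+01  5.34542141e+00  1.03841224e+01  9.51242764e+01
 -2.83148474e-03  1.13546226e+01] [-1.79980376e+02 -8.33429627e-02 -1.65377291e+02] [0.49636895 0.24183777 0.24949949]
```

View pics/w2.png

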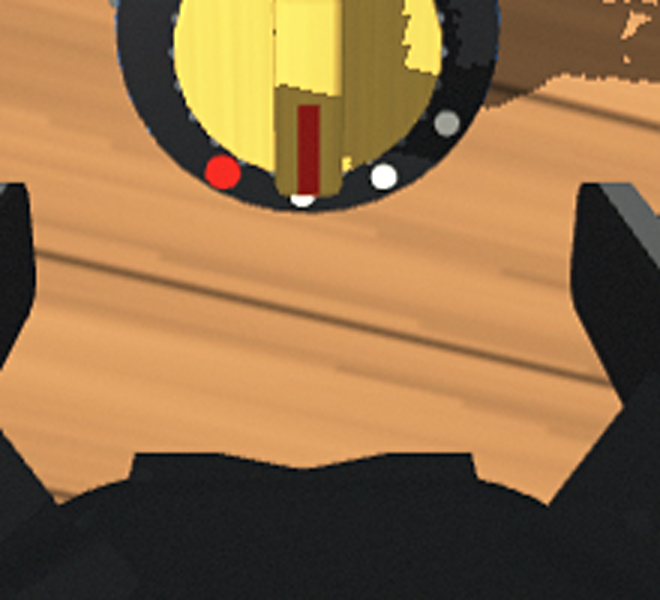

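>>> {"op": "servo_tool", "data": {"motion": [[[0,0,30,0,0,0],[0,0,30,0,0,0],[0,0,15,0,0,0],[0,0,6.5,0,0,0],[0,0,0,0,0,0]]]}}

```text
time: 4.25
ee_pos: [0.4961, 0.2408, 0.169]
tcp_rot: [-180.0, -0.0, -165.6]
wrist_force: [0.3, 0.8, 0.1]
opening: 0.0856
```

>>> {"op": "servo_tool", "data": {"motion": [[[0,0,0,0,0,0],[0,0,0,0,0,0],[0,0,0,0,0,0],[0,0,0,0,0,0],[0,0,0,0,0,0]]], "gripper": 0, "newtons": 30}}

```text
time: 4.75
ee_pos: [0.4961, 0.2429, 0.1695]
tcp_rot: [179.8, 0.0, -165.4]
wrist_force: [-2.9, 1.1, -1.0]
opening: 0.0153
```

>>> {"op": "servo_tool", "data": {"motion": [[[0,0,0,0,0,0],[0,0,0,0,0,0],[0,0,0,0,0,0]]]}}

```text
time: 5.05
ee_pos: [0.4961, 0.2428, 0.1694]
tcp_rot: [179.8, 0.1, -165.4]
wrist_force: [-3.1, 8.8, 2.8]
opening: 0.0154
```

```bash
python3 - <<'E'
from workcell import bot
import cv2,pickle
o=bot.get_obs();print(o['q'],o['tcp_rot'],o['ee_pos'],o['wrist_force'],o['torque'],o['opening'])
p=bot.camera("wrist");pickle.dump(p,open("w3.pkl","wb"));cv2.imwrite("pics/w3.png",cv2.resize(p["color"][150:350,180:400,::-1],None,fx=3,fy=3,interpolation=cv2.INTER_CUBIC))
E
```

```text
[25.99684032  4.31855627  0.42711469 86.02288194  0.1638352  11.3534963 ] [ 1.79822504e+02  5.17470909e-02 -1.65356614e+02] [0.49608536 0.24276937 0.16941655] [-3.07943743  8.76774501  2.76342111] [1.431711   0.51550965 0.0054785 ] 0.015417857862970294
```

View pics/w3.png

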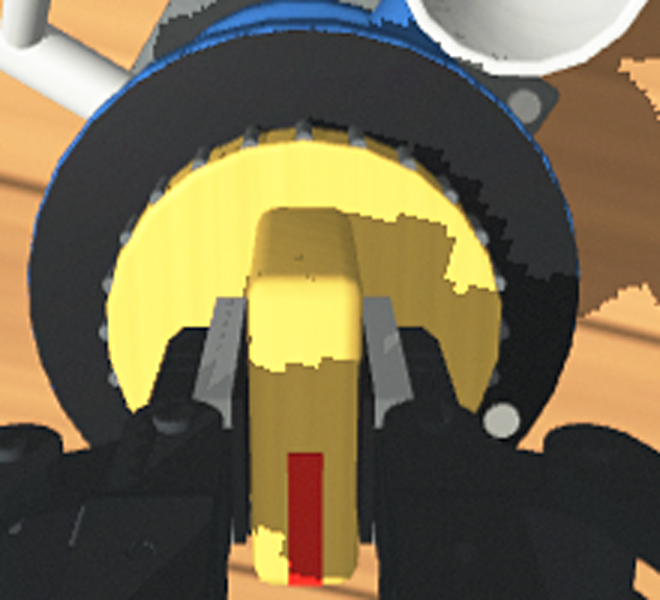

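>>> {"op": "servo_tool", "data": {"motion": [[[0,1.6,0,0,0,0],[0,0,0,0,0,0.12],[0,0,0,0,0,0.12],[0,0,0,0,0,0.12],[0,0,0,0,0,0]]]}}

```text
time: 5.6
ee_pos: [0.496, 0.2432, 0.1694]
tcp_rot: [179.9, 0.0, 173.9]
wrist_force: [-1.9, 4.0, 4.8]
opening: 0.0151
```

```bash
cat > st.py <<'E'
from workcell import bot
o=bot.get_obs();print(o['time'],o['tcp_rot'].round(2),o['ee_pos'].round(4),o['wrist_force'].round(2),o['torque'].round(3),o['opening'])
E
python3 st.py
```

```text
5.6 [1.7993e+02 3.0000e-02 1.7385e+02] [0.496  0.2432 0.1694] [-1.88  3.97  4.84] [ 0.452  0.311 -0.02 ] 0.015070746087348465
```

>>> {"op": "servo_tool", "data": {"motion": [[[0,0,0,0,0,0.06],[0,0,0,0,0,0.06],[0,0,0,0,0,0.03],[0,0,0,0,0,0]]]}}

```text
time: 6.0
ee_pos: [0.496, 0.2433, 0.1694]
tcp_rot: [179.9, 0.0, 165.5]
wrist_force: [-1.6, 5.2, 5.4]
opening: 0.0156
```

```bash
python3 st.py
```

```text
6.0 [1.7992e+02 2.0000e-02 1.6551e+02] [0.496  0.2433 0.1694] [-1.58  5.19  5.42] [ 0.703  0.367 -0.077] 0.015593880013839866
```

>>> {"op": "servo_tool", "data": {"motion": [[[0,0,0,0,0,0.03],[0,0,0,0,0,0]]]}}

```text
time: 6.2
ee_pos: [0.496, 0.2433, 0.1694]
tcp_rot: [179.9, 0.0, 163.8]
wrist_force: [-1.6, 5.3, 5.4]
opening: 0.0151
```

```bash
python3 st.py
```

```text
6.2 [1.7991e+02 1.0000e-02 1.6380e+02] [0.496  0.2433 0.1694] [-1.65  5.29  5.39] [ 0.731  0.372 -0.05 ] 0.015141246584284443
```

>>> {"op": "servo_tool", "data": {"motion": [[[0,0,0,0,0,0.03],[0,0,0,0,0,0]]]}}

```text
time: 6.4
ee_pos: [0.496, 0.2434, 0.1694]
tcp_rot: [179.9, 0.0, 162.1]
wrist_force: [-1.5, 4.6, 5.9]
opening: 0.0157
```

```bash
python3 st.py
```

```text
6.4 [1.7991e+02 2.0000e-02 1.6214e+02] [0.496  0.2434 0.1694] [-1.55  4.63  5.91] [0.669 0.371 0.552] 0.01572775217298746
```

>>> {"op": "servo_tool", "data": {"motion": [[[0,0,0,0,0,0.02],[0,0,0,0,0,0],[0,0,0,0,0,0]]]}}

```text
time: 6.7
ee_pos: [0.496, 0.2434, 0.1694]
tcp_rot: [179.9, 0.0, 161.1]
wrist_force: [-0.7, 4.8, 4.9]
opening: 0.0153
```

```bash
python3 st.py; python3 - <<'E'
from workcell import bot
import cv2,numpy as np
a=[]
for n,(r,c) in(("wrist",(150,180)),("side",(230,200))):
    p=bot.camera(n)["color"][:,:,::-1];a.append(cv2.resize(p[r:r+150,c:c+200],None,fx=4 if 0 else 3.9,fy=3.9,interpolation=cv2.INTER_CUBIC)[:,:780])
    cv2.imwrite(f"pics/z_{n}.png",a[-1])
E
```

```text
6.7 [1.7992e+02 1.0000e-02 1.6109e+02] [0.496  0.2434 0.1694] [-0.69  4.77  4.92] [0.67  0.379 1.191] 0.015291763093495777
```

View pics/z_wrist.png

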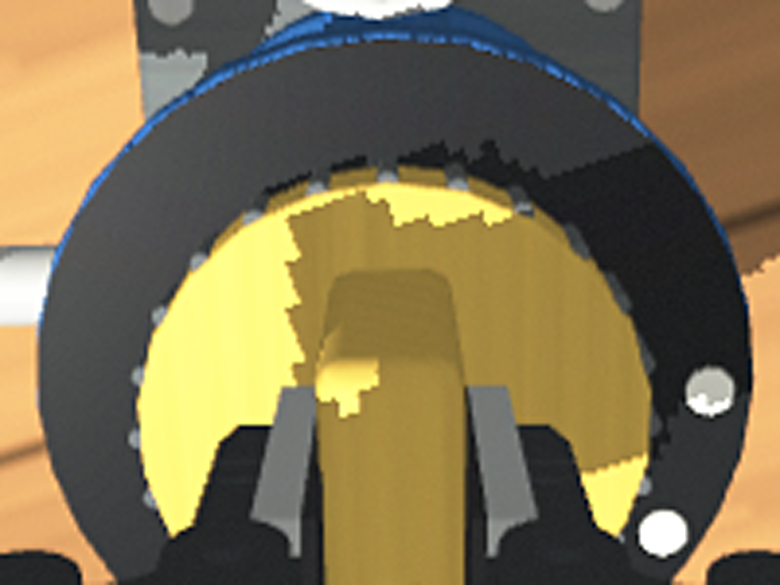

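View pics/z_side.png

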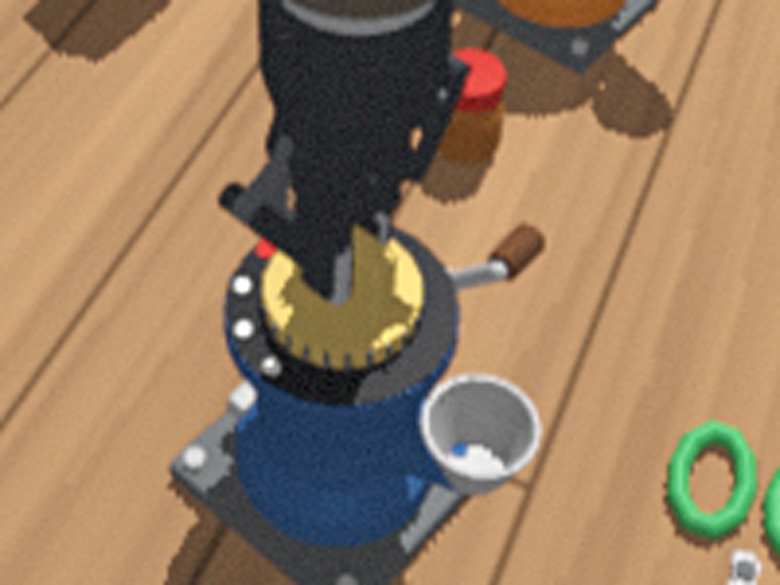

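>>> {"op": "servo_tool", "data": {"motion": [[[0,0,0,0,0,-0.12],[0,0,0,0,0,-0.12],[0,0,0,0,0,-0.12],[0,0,0,0,0,-0.12],[0,0,0,0,0,-0.12]]]}}

```text
time: 7.3
ee_pos: [0.4961, 0.2429, 0.1694]
tcp_rot: [180.0, 0.1, -164.4]
wrist_force: [-1.1, 1.6, 5.4]
opening: 0.0156
```

>>> {"op": "servo_tool", "data": {"motion": [[[0,0,0,0,0,-0.12],[0,0,0,0,0,-0.12],[0,0,0,0,0,-0.12],[0,0,0,0,0,-0.12],[0,0,0,0,0,0]]]}}

```text
time: 7.8
ee_pos: [0.4963, 0.2426, 0.1694]
tcp_rot: [-179.9, 0.0, -136.9]
wrist_force: [0.9, 0.4, 5.0]
opening: 0.0154
```

```bash
python3 st.py
```

```text
7.8 [-1.7995e+02  5.0000e-02 -1.3693e+02] [0.4963 0.2426 0.1694] [0.93 0.35 5.  ] [-0.061 -0.022  0.095] 0.015372933213485287
```

>>> {"op": "servo_tool", "data": {"motion": [[[0,0,0,0,0,0],[0,0,0,0,0,0],[0,0,0,0,0,0],[0,0,0,0,0,0],[0,0,0,0,0,0]]], "gripper": 85}}

```text
time: 8.3
ee_pos: [0.4959, 0.2427, 0.1686]
tcp_rot: [180.0, -0.0, -137.3]
wrist_force: [-0.5, -0.6, -0.0]
opening: 0.0848
```

>>> {"op": "servo_tool", "data": {"motion": [[[0,0,-10,0,0,0],[0,0,-25,0,0,0],[0,0,-35,0,0,0],[0,0,-30,0,0,0],[0,0,0,0,0,0]]]}}

```text
time: 8.8
ee_pos: [0.4968, 0.2432, 0.274]
tcp_rot: [-179.9, 0.4, -137.4]
wrist_force: [-0.0, 0.2, -0.1]
opening: 0.0851
```

```bash
python3 st.py; python3 - <<'E'
from workcell import bot
import cv2,numpy as np
for n,(r,c) in(("wrist",(200,180)),("side",(230,200)),("top",(220,60))):
    p=bot.camera(n)["color"][:,:,::-1]
    cv2.imwrite(f"pics/e_{n}.png",cv2.resize(p[r:r+150,c:c+200],None,fx=3.9,fy=3.9,interpolation=cv2.INTER_CUBIC))
E
```

```text
8.8 [-179.89    0.38 -137.35] [0.4968 0.2432 0.274 ] [-0.04  0.23 -0.08] [-0.013  0.011  0.054] 0.08510266923537724
```

View pics/e_wrist.png

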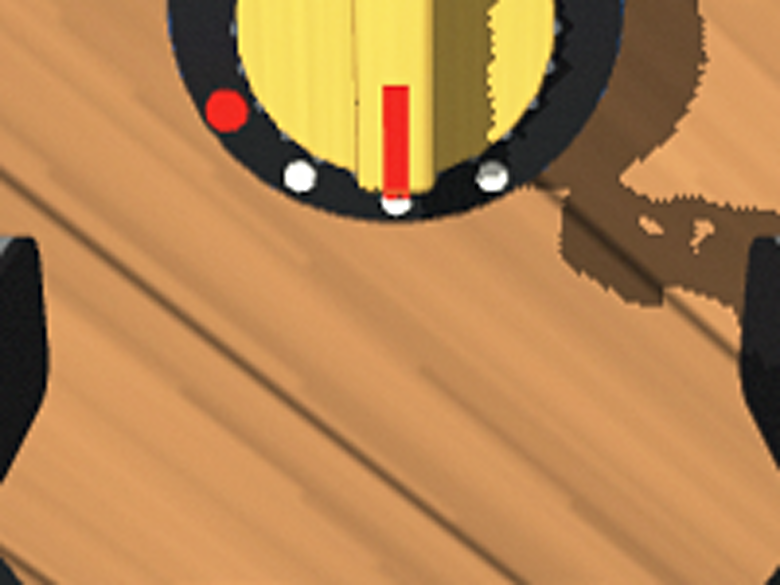

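View pics/e_side.png

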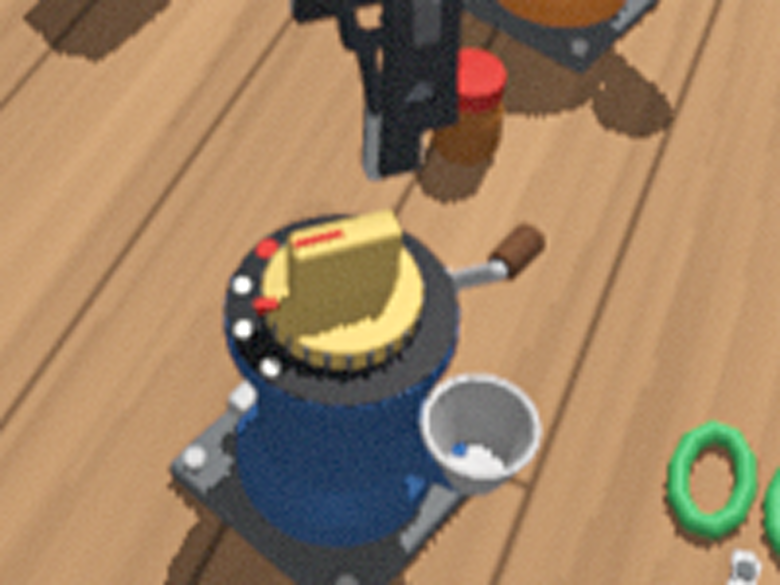

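The wrist view shows the bar's stripe at pixel (396,140), in line with the second white dot at (396,205). The red dot (226,110) and the first white dot (300,177) are on the clockwise side. In the side view the pointer sits a little above the second dot because it stands higher than the collar, as it did at the start.

```bash
python3 -c "
from workcell import bot
print(bot.job_done())"
```

```text
the job is handed in; nothing more can be done
None
```

I turned the blue mill's ring clockwise to its stop, backed it off 60° (two clicks), let go, raised the gripper clear and handed the job in at about 9 s of the 35 s. No verdict was reported.

- **Stop:** the torque rose from about 0 to 1.2 N m over the last 3° of clockwise turning. That puts the stop at a tool yaw of about 163°, roughly 31° clockwise of where the ring started, which matches the collar dots.
- **Back-off:** the tool yaw read −136.9° just before release, 60° back from the stop. The wrist picture afterwards shows the bar's stripe in line with the second white dot.
- **Side view:** the pointer looked slightly short of the second dot there. I put this down to the viewing angle, because the pointer stands higher than the collar, and I did not measure it.
- **Bystanders:** the arm stayed above or away from the orange mill and the glue bottle, and I saw no unexpected contact force. I did not check their final positions in a picture.

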